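# Turn the sample carousel to the reader and start the reading

## Robot

A 7-joint arm with a two-finger parallel gripper is mounted at the origin on the work surface. World frame = base frame: x ahead of the robot, y to its left, z up, the work surface at z = 0. Lengths are in m, angles in rad, forces in N, time in s.
With the tool pointing down it reaches from about 0.425 to 0.925 m from the base axis. Payload 6.8 kg.
Tool frame: the origin (TCP) lies at the very end of the fingers, on their centre line; the grasp point (between the pads) lies 19 mm behind it; z points along the fingers, y is the line along which they close (so a half turn about z gives the same grasp; the last joint's range is limited). The gripper opens to 85 mm and grips with 20 to 120 N. Pads are 22 mm wide; open, the fingers measure 114 mm over their backs; the gripper's body (76 mm by 85 mm) begins 54 mm behind the grasp point. The pads swing forward as they close: fully open they stand 13 mm farther back than shut.
Start: joints at [1.131, 0.477, 0.022, 1.555, -0.011, 1.109, -0.083], TCP at [0.22, -0.638, 0.231] pointing down, gripper open.
Joint ranges: [-2.96, 2.96], [-0.34, 2.1], [-1.41, 1.46], [0.24, 2.44], [-1.37, 4.51], [0.17, 1.92], [-2.96, 2.96]. Speed limits (rad/s): [2.39, 2.39, 3.14, 3.14, 3.14, 3.14, 3.14].

## Interface

Orientations are given as a unit quaternion [w, x, y, z].
In Python, from station import bot gives the robot as it stands.
- The arm moves only by the tool jog_arm, never from a script. Its argument "motion" is a list of rows, each a list of 7 numbers: the turn, a rotation vector about the tool's x, y, z in rad, then the shift along the tool's x, y, z in mm, then the finger opening in mm, from 0 to 85.4. A call has 1 to 10 rows; each row is the pose to reach, as a shift and turn from the pose commanded when the call began, along the tool's axes at that moment; what a row does not reach only later rows make up. A row lasts 1/8 s, in which the tool goes at most 62.5 mm and 10.7 degrees, less where a joint would pass 70% of its speed; a pose out of reach is approached as far as the arm can. A call with a gripper value outside its range is refused whole. The fingers move at their own pace and stop on an object; "grip_force" is the grip in N (left out, the last holds). Time passes only in rows, so rows that repeat a pose let the fingers close. It gives the time, the measured TCP pose, the force, the opening and the grip force at its end, in the units of the state.
- bot.get_obs(): the state, without advancing time (a new reading comes with each control period).
- bot.read_camera(name): name is "scene" or "side" or "wrist"; returns a dict with "pixels" (384x512x3 uint8, red, green, blue), "camera_matrix" (3x3 intrinsics, pixels), "distortion" ([k1, k2, p1, p2, k3] as OpenCV has them; the pictures are not rectified), "T" (4x4, takes a point from camera to world coordinates); the wrist camera has in their place "tool_from_camera" (4x4, takes a point from camera to tool coordinates, whose origin is the TCP and whose axes are the flange's). Camera axes: x right, y down, z forward; pixel columns grow to the right and rows downward; lengths in m; the calibration is good to about 2 mm. A picture is of the moment at which its call begins: read the wrist's pose just before it. There is no depth.
- bot.hand_in(): hands the job in; it is judged then, once.
Trained networks look in a picture, given as the dict that the camera call returned (one of the last four; its "shot" number tells which), for a name from the list of things; names that differ only in an ending like _2 or _b are one class to them, and where a whole thing is asked for, a point or a joint stands for the part that bears it (a point fixed in the world has none). Each returns a list of dicts, best first, with "score" (0 to 1); they miss things now and then, are a little off and sometimes report something else, mostly with a low value. They report only what shows in the picture. A call takes as long as a camera call.
- bot.spot_in(thing, picture): "xy" ([column, row] in pixels, amid what is visible of it).
- bot.tip_of(thing, picture): "xy" ([column, row] in pixels: a listed point, or the origin of a listed thing).
The state is a dict: "t": time; "q": joint angles; "joint_vel": joint speeds; "joint_torque": joint torques, N m; "eef_pos": TCP position; "tool_rot": TCP orientation; "contact_force": force on the tool from outside, world axes, zero at the start; "torque": the same for the moment, N m; "gripper_width": opening from 0.0 (shut) to 1.0 (fully open); "grasp_force": force on a finger pad.
Only numpy, scipy, OpenCV 4.12 (cv2) and the standard library are available. Lean on these libraries where they do the work, as an engineer would, in place of code of your own. Each camera call takes 0.05 s, during which the arm holds its last target. There are 200 camera calls.

## Task

Have the red-capped sample read: push the carousel's black spokes round with a fingertip, either way, until the red-capped vial stands squarely in front of the reader's window, in line with the yellow stripe, and leave it there at rest. Then press the green button on the reader fully down and let it come up again; do not press it before the red-capped vial is in place. Pick nothing up: all four vials stay seated upright in their cups, and the other things on the bench stay where they are.

Things in the scene. Friction and masses are not known exactly. Their poses are not given: they have to be found in the camera images.
- vial_red: sample vial, amber glass with a RED cap, standing loose in one of the four cups of the carousel (any of them). 25 mm across, 48 mm tall, 25 g. Origin: centre of its underside, 35 mm above the bench; cap top 83 mm above the bench. This is the sample to be read.
- vial_blue: sample vial, amber glass with a blue cap, standing loose in one of the four cups of the carousel (any of them). 25 mm across, 48 mm tall, 25 g. Origin: centre of its underside, 35 mm above the bench; cap top 83 mm above the bench
- vial_white: sample vial, amber glass with a white cap, standing loose in one of the four cups of the carousel (any of them). 25 mm across, 48 mm tall, 25 g. Origin: centre of its underside, 35 mm above the bench; cap top 83 mm above the bench
- vial_black: sample vial, amber glass with a black cap, standing loose in one of the four cups of the carousel (any of them). 25 mm across, 48 mm tall, 25 g. Origin: centre of its underside, 35 mm above the bench; cap top 83 mm above the bench
- carousel: fixed white drum under the rotor, 236 mm across and 20 mm high, with the reader joined to it: a white box, blue round its foot, 90 x 90 x 100 mm high, beside the drum. Origin: on the bench on the turning axis. The reader lies along its -y axis, its near face (dark window, yellow stripe above) 133 mm from the axis. The whole is placed and yawed anew each time
- rotor (a joint): turning angle of the rotor from its start (rad), counterclockwise from above positive; starts at 0, turns freely either way for nearly two turns. The rotor (see hub) rubs (0.08 N m, about 1.3 N at 60 mm from the axis) and stays where it is left
- hub (a point): point on the vertical turning axis at the mid height of the spokes, 123 mm above the bench. The hub is 42 mm across; its top is 138 mm above the bench. The rotor is an aluminium disc (240 mm across, top at 31 mm) with four grey cups 90 degrees apart, 95 mm from the axis (32 mm across, 24 mm deep outside, bore 26 mm).
- read_spot (a point): the place where the vial to be read must stand: on the carousel's -y side, 95 mm from the axis, in front of the middle of the reader's window and in line with the yellow stripe on the reader's top (height 60 mm; only its horizontal position matters)
- read_button (a joint): travel of the reader's green button: 0 up, 0.006 m fully down; a spring brings it back. Fully down takes 5 N. It clicks in from 0.0045 m
- read_button_top (a point): centre of the top of the round green button (30 mm across) on top of the reader, pressed straight down; 190 mm from the turning axis
- spoke0 (a point): outer end of a black spoke, on its centre line, 83 mm from the axis, 123 mm above the bench. Each spoke is a level bar, 10 mm wide and 22 mm high (112 to 134 mm above the bench), running straight out from the hub half way between two cups; nothing is under it down to the disc, and the vial caps are 29 mm lower than its underside
- spoke1 (a point): outer end of a black spoke, on its centre line, 83 mm from the axis, 123 mm above the bench. Each spoke is a level bar, 10 mm wide and 22 mm high (112 to 134 mm above the bench), running straight out from the hub half way between two cups; nothing is under it down to the disc, and the vial caps are 29 mm lower than its underside
- spoke2 (a point): outer end of a black spoke, on its centre line, 83 mm from the axis, 123 mm above the bench. Each spoke is a level bar, 10 mm wide and 22 mm high (112 to 134 mm above the bench), running straight out from the hub half way between two cups; nothing is under it down to the disc, and the vial caps are 29 mm lower than its underside
- spoke3 (a point): outer end of a black spoke, on its centre line, 83 mm from the axis, 123 mm above the bench. Each spoke is a level bar, 10 mm wide and 22 mm high (112 to 134 mm above the bench), running straight out from the hub half way between two cups; nothing is under it down to the disc, and the vial caps are 29 mm lower than its underside
- pump_bottle: clear pump bottle with blue pump, 64 mm across, 173 mm tall, loose on the bench, to be left alone. Origin: centre of its underside
- oil_bottle: small amber bottle, 32 mm across, 70 mm tall, loose on the bench, to be left alone. Origin: centre of its underside
- mug: blue mug, 76 mm across, 85 mm tall, loose on the bench, to be left alone. Origin: centre of its underside
- jar_lid: black jar lid, 60 mm across, 22 mm high, loose on the bench, to be left alone. Origin: centre of its underside
- slide_box: orange slide box, 85 x 105 x 35 mm, loose on the bench, to be left alone. Origin: centre of its underside

How it is judged:
On the way, in this order (a step that is already met when the one before it is completed fails the run):
1. the red-capped vial stands at the reader's window (within 9 mm of the read spot, horizontally) and the rotor is at rest (horizontal distance between vial_red and read_spot below 0.009 m and velocity of joint rotor between -0.05 and 0.05 rad/s), for 0.3 s.
2. with the vial there, the green button is pressed down (4.5 mm or more) (value of joint read_button above 0.0045 m and horizontal distance between vial_red and read_spot below 0.009 m), for 0.05 s.
At the end, for the whole second after the job is handed in: The red-capped vial is within 9 mm (horizontally) of the read spot and the rotor at rest, the button is up again (within 1.5 mm), all four vials sit upright in their cups (tilt under 0.15 rad), and each other loose thing is within 20 mm of where it started (all of step 1 and value of joint read_button below 0.0015 m and height (world z) of vial_red between 0.028 and 0.04 m and height (world z) of vial_blue between 0.028 and 0.04 m and height (world z) of vial_white between 0.028 and 0.04 m and height (world z) of vial_black between 0.028 and 0.04 m and angle between each of vial_red, vial_blue, vial_white, vial_black's own z axis and vertical below 0.15 rad and distance of each of pump_bottle, oil_bottle, mug, jar_lid, slide_box from where it was at the start of the episode below 0.02 m); the robot touches nothing.
It fails at once if the button is pressed (over 3 mm) while the red-capped vial is more than 10 mm from the read spot (value of joint read_button above 0.003 m and horizontal distance between vial_red and read_spot above 0.01 m).
It fails at once if a vial is lifted (over 10 mm) or tipped (over 0.4 rad) (height (world z) of any of vial_red, vial_blue, vial_white, vial_black above 0.045 m or angle between any of vial_red, vial_blue, vial_white, vial_black's own z axis and vertical above 0.4 rad).
It fails at once if another thing on the bench is lifted, or moved more than 30 mm (distance of any of pump_bottle, oil_bottle, mug, jar_lid, slide_box from where it was at the start of the episode above 0.03 m or height (world z) of any of pump_bottle, oil_bottle, mug, jar_lid, slide_box above 0.015 m).
It also fails if it takes over 51 s, if anything falls off the work surface, if the arm or the gripper's body presses on something with over 40 N, if the wrist force passes 120 N, or if a joint passes its speed limit or range.

## Working session

There is one attempt and no reset: what is moved stays moved. The work goes in short steps, Python scripts to look and compute and a tool call to move; the robot and the scene stay as the last step left them, time stands still between calls to the robot, and variables do not carry over. Pictures are saved under pics/ and viewed, at most 10 in all, crops included, and the job is handed in when it is done.

Besides the shell and the picture viewer there is one more tool, called after "Emit:" by a JSON object that holds its "api" and its "payload". jog_arm: Moves the arm, as the interface text tells. Its arguments: {"type":"object","properties":{"motion":{"type":"array"},"grip_force":{"type":"number"}},"required":["motion"]}

```bash
mkdir -p pics
cat > h.py <<'E'
import numpy as np, cv2
from station import bot
def onplane(p,xy,z):
    K=np.array(p["camera_matrix"]);d=np.array(p["distortion"]);T=np.array(p["T"])
    u=cv2.undistortPoints(np.array([[xy]],float),K,d)[0,0]
    r=T[:3,:3]@[u[0],u[1],1];o=T[:3,3]
    return o+r*(z-o[2])/r[2]
Z=dict(vial_red=.035,vial_blue=.035,vial_white=.035,vial_black=.035,hub=.123,read_spot=.06,read_button_top=.1,spoke0=.123,carousel=0,pump_bottle=0,oil_bottle=0,mug=0,jar_lid=0,slide_box=0)
E
cat > look.py <<'E'
from h import *
o=bot.get_obs();print(o["t"],o["eef_pos"],o["tool_rot"],o["gripper_width"])
for c in("scene","side"):
    p=bot.read_camera(c);cv2.imwrite(f"pics/{c}0.png",cv2.resize(p["pixels"][...,::-1],(800,600)))
    print(c,np.round(p["T"][:3],2).tolist() if hasattr(p["T"],'tolist') else p["T"])
    for n,z in Z.items():
        for r in bot.tip_of(n,p)[:4 if 'spoke' in n else 1]:
            print(n,np.round(r["score"],2),np.round(r["xy"]),np.round(onplane(p,r["xy"],z),3))
E
python3 look.py
```

```text
0.0 [ 0.21968889 -0.63762143  0.23033734] [-8.78547537e-04  9.86264404e-01  1.65171768e-01 -2.02438093e-04] 0.9985894622667595
scene [[0.1, 0.71, -0.69, 1.22], [0.99, -0.08, 0.07, -0.04], [-0.01, -0.7, -0.72, 0.82]]
vial_red 0.54 [297. 201.] [0.503 0.129 0.035]
vial_blue 0.52 [306. 243.] [0.65  0.126 0.035]
vial_white 0.5 [250. 207.] [ 0.512 -0.005  0.035]
vial_black 0.56 [257. 246.] [0.646 0.001 0.035]
hub 0.68 [280. 203.] [0.585 0.067 0.123]
read_spot 0.94 [239. 214.] [ 0.556 -0.038  0.06 ]
read_button_top 0.59 [204. 193.] [ 0.508 -0.125  0.1  ]
spoke0 0.91 [281. 230.] [0.669 0.056 0.123]
spoke0 0.85 [310. 196.] [0.57  0.145 0.123]
spoke0 0.85 [243. 204.] [ 0.579 -0.024  0.123]
spoke0 0.56 [273. 176.] [0.485 0.061 0.123]
pump_bottle 0.65 [390. 211.] [0.539 0.392 0.   ]
oil_bottle 0.55 [292. 180.] [0.383 0.134 0.   ]
mug 0.55 [121. 244.] [ 0.575 -0.355 -0.   ]
jar_lid 0.69 [283. 229.] [0.569 0.082 0.   ]
slide_box 0.95 [138. 204.] [ 0.431 -0.325  0.   ]
side [[-0.95, -0.17, 0.26, 0.26], [-0.31, 0.47, -0.83, 0.82], [0.02, -0.87, -0.5, 0.62]]
vial_red 0.56 [241. 243.] [0.506 0.126 0.035]
vial_blue 0.7 [191. 233.] [0.638 0.128 0.035]
vial_white 0.6 [257. 213.] [ 0.509 -0.011  0.035]
vial_black 0.36 [209. 207.] [0.644 0.004 0.035]
hub 0.94 [222. 196.] [0.576 0.071 0.123]
read_spot 0.63 [243. 197.] [ 0.558 -0.038  0.06 ]
read_button_top 0.56 [262. 164.] [ 0.546 -0.172  0.1  ]
spoke0 0.97 [193. 191.] [0.654 0.071 0.123]
spoke0 0.94 [212. 209.] [0.576 0.134 0.123]
spoke0 0.78 [257. 199.] [0.491 0.058 0.123]
spoke0 0.67 [234. 183.] [ 0.57  -0.001  0.123]
pump_bottle 0.76 [178. 341.] [0.535 0.402 0.   ]
oil_bottle 0.8 [295. 271.] [0.367 0.141 0.   ]
mug 0.77 [269. 165.] [ 0.575 -0.37   0.   ]
jar_lid 0.75 [247. 343.] [0.411 0.364 0.   ]
slide_box 0.6 [308. 175.] [ 0.427 -0.337  0.   ]
```

View pics/scene0.png

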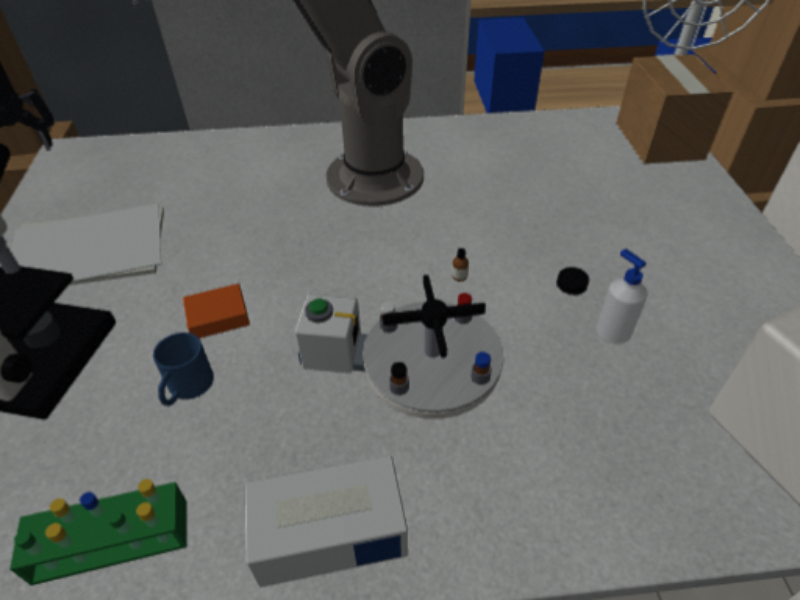

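View pics/side0.png

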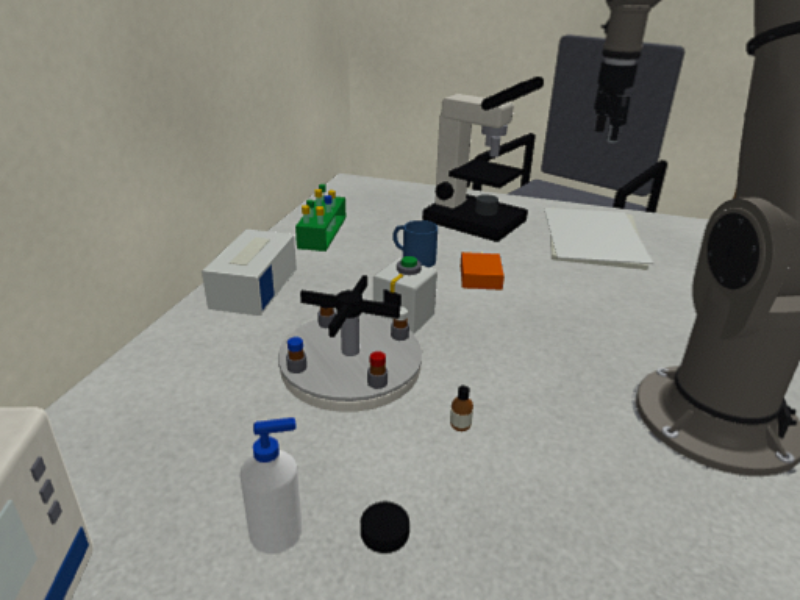

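The scene picture shows the carousel around (434,350). The reader is to its left with the green button at (318,306), and the red cap is at the far right at (464,300). The side picture agrees: red cap at (377,358), button at (408,262). Next I'll triangulate the key points.

```bash
cat > tri.py <<'E'
from h import *
def ray(p,xy):
    u=cv2.undistortPoints(np.array([[xy]],float),np.array(p["camera_matrix"]),np.array(p["distortion"]))[0,0]
    T=np.array(p["T"]);d=T[:3,:3]@[u[0],u[1],1];return T[:3,3],d/np.linalg.norm(d)
def tri(rs):
    A=sum(np.eye(3)-np.outer(d,d) for o,d in rs);b=sum((np.eye(3)-np.outer(d,d))@o for o,d in rs);return np.linalg.solve(A,b)
def blob(p,lo,hi,box):
    h=cv2.cvtColor(p["pixels"],cv2.COLOR_RGB2HSV);m=cv2.inRange(h,lo,hi)
    k=np.zeros_like(m);x0,y0,x1,y1=box;k[y0:y1,x0:x1]=m[y0:y1,x0:x1]
    M=cv2.moments(k,True);return (M["m10"]/M["m00"],M["m01"]/M["m00"]),M["m00"]
if __name__=="__main__":
    P=[bot.read_camera(c) for c in("scene","side")]
    for n,lo,hi,bx in(("green",(45,120,40),(80,255,255),((180,170,230,215),(240,155,285,185))),("red",(0,150,60),(6,255,255),((285,180,310,205),(225,215,260,245))),("blue",(105,150,60),(125,255,255),((295,220,320,245),(175,210,205,235))),("yellow",(20,120,80),(32,255,255),((205,190,240,210),(235,165,270,195)))):
        r=[blob(p,lo,hi,b) for p,b in zip(P,bx)]
        print(n,[(np.round(a,1),c) for a,c in r],np.round(tri([ray(p,a) for p,(a,c) in zip(P,r)]),4))
    for n in("hub","read_spot","read_button_top","vial_red","vial_blue","vial_white","vial_black"):
        r=[bot.tip_of(n,p) for p in P]
        if all(r): print(n,np.round(tri([ray(p,a[0]["xy"]) for p,a in zip(P,r)]),4))
E
python3 tri.py
```

```text
green [(array([203.1, 195.7]), 83.0), (array([261.5, 167. ]), 63.0)] [ 0.5331 -0.1245  0.1163]
red [(array([296.4, 190.9]), 46.0), (array([241.4, 229.6]), 85.0)] [0.5051 0.1249 0.0761]
blue [(array([308.3, 229.7]), 70.0), (array([188.5, 219.9]), 77.0)] [0.6405 0.1313 0.0763]
yellow [(array([220.6, 201.3]), 27.0), (array([252.3, 180.6]), 36.0)] [ 0.5429 -0.0794  0.0962]
hub [0.5776 0.0671 0.1193]
read_spot [ 0.5593 -0.0247  0.0627]
read_button_top [ 0.5268 -0.1232  0.1184]
vial_blue [0.6425 0.1292 0.0258]
vial_white [ 0.5028 -0.0034  0.03  ]
vial_black [ 0.6493 -0.0012  0.0307]
```

Emit:
{"api": "jog_arm", "payload": {"motion": [[0,0,0,0,0,0,0],[0,0,0,0,0,0,0]]}}

```text
t: 2.55
eef_pos: [0.2199, -0.6382, 0.2313]
tool_rot: [0.0, 0.986, 0.165, 0.0]
contact_force: [-0.7, 0.4, 0.6]
gripper_width: 0.604
grasp_force: 0.0
```

Emit:
{"api": "jog_arm", "payload": {"motion": [[0,0,0,43,-41,0,0],[0,0,0,86,-82,0,0],[0,0,0,129,-123,0,0],[0,0,0,172,-164,0,0],[0,0,0,215,-205,0,0],[0,0,0,258,-246,0,0],[0,0,0,301,-287,0,0],[0,0,0,344,-328,0,0],[0,0,0,387,-369,0,0],[0,0,0,430,-410,0,0]]}}

```text
t: 3.8
eef_pos: [0.4937, -0.1089, 0.2317]
tool_rot: [0.0, 0.986, 0.165, 0.0]
contact_force: [1.7, -0.5, -0.3]
gripper_width: 0.006
grasp_force: 0.0
```

Emit:
{"api": "jog_arm", "payload": {"motion": [[0,0,0,43,-41,0,0],[0,0,0,86,-82,0,0],[0,0,0,129,-123,0,0],[0,0,0,172,-164,0,0],[0,0,0,183,-176,0,0],[0,0,0,183,-176,0,0],[0,0,0,183,-176,0,0],[0,0,0,183,-176,0,0]]}}

```text
t: 4.8
eef_pos: [0.6084, 0.1132, 0.2314]
tool_rot: [0.001, 0.987, 0.164, -0.0]
contact_force: [-0.2, -0.4, 0.2]
gripper_width: 0.0
grasp_force: 0.0
```

```bash
cat > wr.py <<'E'
import sys
from h import *
from scipy.spatial.transform import Rotation as R
o=bot.get_obs();p=bot.read_camera("wrist")
T=np.eye(4);T[:3,:3]=R.from_quat(np.roll(o["tool_rot"],-1)).as_matrix();T[:3,3]=o["eef_pos"]
p["T"]=T@np.array(p["tool_from_camera"])
print(o["t"],np.round(o["eef_pos"],4),np.round(o["tool_rot"],4),np.round(o["contact_force"],1))
cv2.imwrite(f"pics/{sys.argv[1]}.png",p["pixels"][...,::-1])
for n in("vial_red","vial_blue","vial_white","vial_black","hub","spoke0","read_spot","read_button_top"):
    for r in bot.tip_of(n,p)[:4 if 'spoke' in n else 1]:
        print(n,np.round(r["score"],2),np.round(r["xy"]),np.round(onplane(p,r["xy"],Z[n] if n!="read_button_top" else .117),3))
E
python3 wr.py w1
```

```text
4.8 [0.6084 0.1132 0.2314] [ 6.000e-04  9.865e-01  1.637e-01 -1.000e-04] [-0.2 -0.4  0.2]
vial_red 0.72 [225. 235.] [0.503 0.126 0.035]
vial_blue 0.62 [251. 138.] [0.639 0.133 0.035]
vial_white 0.88 [318. 258.] [ 0.512 -0.008  0.035]
vial_black 0.87 [357. 168.] [ 0.647 -0.005  0.035]
hub 0.56 [293. 238.] [0.57  0.063 0.123]
spoke0 0.8 [372. 252.] [ 0.58  -0.022  0.123]
spoke0 0.67 [216. 209.] [0.575 0.145 0.123]
spoke0 0.66 [325. 154.] [0.659 0.066 0.123]
read_spot 0.59 [352. 244.] [ 0.557 -0.03   0.06 ]
read_button_top 0.81 [432. 313.] [ 0.526 -0.133  0.117]
```

View pics/w1.png

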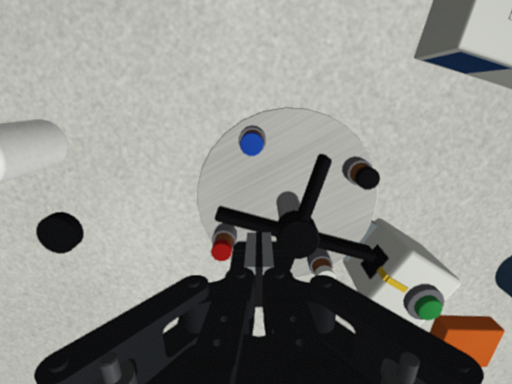

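The wrist picture shows the closed fingertip at about (260,235), between the spoke ends at (216,209) and (325,154). The hub is at (298,238) and the red cap at (222,248). I'll go down and push counterclockwise.

Emit:
{"api": "jog_arm", "payload": {"motion": [[0,0,0,0,0,57,0],[0,0,0,0,0,113,0],[0,0,0,0,0,113,0],[0,0,0,0,0,113,0]]}}

```text
t: 5.75
eef_pos: [0.6098, 0.1161, 0.1202]
tool_rot: [-0.0, 0.986, 0.165, 0.001]
contact_force: [-0.1, 0.3, 1.3]
gripper_width: -0.0
grasp_force: 0.0
```

Emit:
{"api": "jog_arm", "payload": {"motion": [[0,0,0,-5,-7,0,0],[0,0,0,-9,-10,0,0],[0,0,0,-13,-13,0,0],[0,0,0,-18,-16,0,0],[0,0,0,-22,-19,0,0],[0,0,0,-27,-21,0,0],[0,0,0,-32,-22,0,0],[0,0,0,-37,-23,0,0],[0,0,0,-42,-24,0,0],[0,0,0,-48,-24,0,0]]}}

```text
t: 7.0
eef_pos: [0.5552, 0.1227, 0.1184]
tool_rot: [-0.0, 0.986, 0.165, 0.0]
contact_force: [1.3, 1.0, 0.8]
gripper_width: -0.0
grasp_force: 0.8
```

```bash
python3 wr.py w2
```

```text
7.0 [0.5552 0.1227 0.1184] [-1.000e-04  9.863e-01  1.652e-01  2.000e-04] [1.3 1.  0.8]
vial_blue 0.6 [236. 144.] [0.592 0.156 0.035]
vial_white 0.74 [413. 247.] [ 0.556 -0.031  0.035]
vial_black 0.76 [401.  99.] [0.67  0.044 0.035]
hub 0.96 [370. 252.] [0.574 0.062 0.123]
spoke0 0.94 [348. 104.] [0.644 0.108 0.123]
read_spot 0.94 [427. 263.] [ 0.554 -0.03   0.06 ]
```

Emit:
{"api": "jog_arm", "payload": {"motion": [[0,0,0,-5,0,0,0],[0,0,0,-10,1,0,0],[0,0,0,-16,2,0,0],[0,0,0,-21,4,0,0],[0,0,0,-25,6,0,0],[0,0,0,-30,8,0,0],[0,0,0,-34,11,0,0],[0,0,0,-39,14,0,0],[0,0,0,-42,18,0,0],[0,0,0,-46,21,0,0]]}}

```text
t: 8.7
eef_pos: [0.5186, 0.0874, 0.1183]
tool_rot: [-0.0, 0.986, 0.165, -0.0]
contact_force: [0.7, 1.0, 0.4]
gripper_width: 0.002
grasp_force: 0.7
```

Emit:
{"api": "jog_arm", "payload": {"motion": [[0,0,0,-3,4,0,0],[0,0,0,-6,9,0,0],[0,0,0,-8,13,0,0],[0,0,0,-10,18,0,0],[0,0,0,-11,20,0,0],[0,0,0,-12,22,0,0],[0,0,0,-12,23,0,0],[0,0,0,-12,23,0,0]]}}

```text
t: 9.7
eef_pos: [0.5146, 0.0618, 0.1182]
tool_rot: [0.0, 0.986, 0.165, -0.0]
contact_force: [-0.7, 0.4, 0.4]
gripper_width: -0.002
grasp_force: 0.2
```

```bash
python3 wr.py w3; sed -i 's/"read_spot","read/"spoke0","read_spot","read/' look.py; sed -i 's/{c}0/{c}1/' look.py; python3 look.py | grep -E "vial|hub|spoke|scene|side|^[0-9]"
```

```text
9.7 [0.5146 0.0618 0.1182] [ 1.000e-04  9.863e-01  1.651e-01 -3.000e-04] [-0.7  0.4  0.4]
vial_red 0.72 [354. 209.] [ 0.531 -0.021  0.035]
vial_blue 0.82 [203. 207.] [0.49  0.105 0.035]
vial_white 0.87 [379.  36.] [0.663 0.019 0.035]
vial_black 0.69 [195.  36.] [0.618 0.147 0.035]
hub 0.71 [297. 149.] [0.575 0.063 0.123]
spoke0 0.92 [290. 284.] [0.498 0.036 0.123]
spoke0 0.83 [130. 148.] [0.548 0.142 0.123]
spoke0 0.7 [457. 153.] [ 0.6   -0.017  0.123]
read_spot 0.92 [386. 199.] [ 0.554 -0.03   0.06 ]
10.15 [0.51484561 0.06197966 0.1182677 ] [ 7.32173189e-05  9.86275160e-01  1.65109966e-01 -4.71131364e-05] -0.00030329953527334457
scene [[0.1, 0.71, -0.69, 1.22], [0.99, -0.08, 0.07, -0.04], [-0.01, -0.7, -0.72, 0.82]]
vial_red 0.65 [244. 216.] [ 0.541 -0.024  0.035]
vial_white 0.7 [264. 246.] [0.646 0.019 0.035]
vial_black 0.37 [122. 245.] [ 0.606 -0.339  0.035]
hub 0.58 [280. 202.] [0.581 0.065 0.123]
spoke0 0.76 [293. 224.] [0.655 0.086 0.123]
spoke0 0.68 [305. 193.] [0.558 0.133 0.123]
spoke0 0.65 [264. 180.] [0.5   0.037 0.123]
side [[-0.95, -0.17, 0.26, 0.26], [-0.31, 0.47, -0.83, 0.82], [0.02, -0.87, -0.5, 0.62]]
vial_red 0.44 [252. 209.] [ 0.529 -0.024  0.035]
vial_blue 0.69 [251. 236.] [0.493 0.093 0.035]
vial_white 0.49 [201. 210.] [0.659 0.025 0.035]
vial_black 0.65 [307. 177.] [ 0.421 -0.261  0.035]
hub 0.7 [223. 195.] [0.574 0.067 0.123]
spoke0 0.96 [222. 211.] [0.552 0.134 0.123]
spoke0 0.85 [223. 180.] [ 0.604 -0.004  0.123]
spoke0 0.65 [256. 195.] [0.499 0.041 0.123]
spoke0 0.56 [190. 196.] [0.651 0.097 0.123]
```

View pics/w3.png

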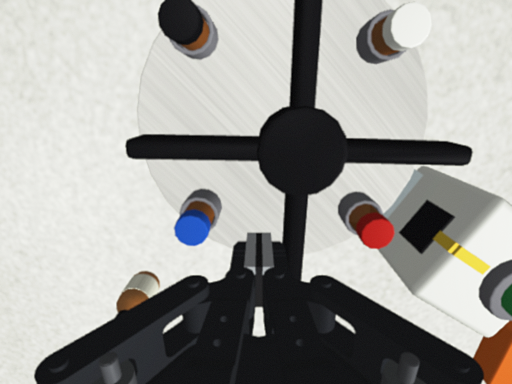

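The wrist picture shows the red cap at (375,230), just short of the window at (427,225). By the four vials the rotor needs about 14° more, so I'll nudge it on slowly.

Emit:
{"api": "jog_arm", "payload": {"motion": [[0,0,0,0,3,0,0],[0,0,0,-1,6,0,0],[0,0,0,-1,9,0,0],[0,0,0,-2,11,0,0],[0,0,0,-2,13,0,0],[0,0,0,-3,14,0,0],[0,0,0,-3,14,0,0],[0,0,0,-3,14,0,0]]}}

```text
t: 12.65
eef_pos: [0.5165, 0.0477, 0.1183]
tool_rot: [0.0, 0.986, 0.165, -0.0]
contact_force: [0.2, 1.2, -0.3]
gripper_width: -0.003
grasp_force: 0.3
```

```bash
python3 wr.py w4
```

```text
12.65 [0.5165 0.0477 0.1183] [ 1.000e-04  9.863e-01  1.651e-01 -1.000e-04] [ 0.2  1.2 -0.3]
vial_red 0.95 [359. 186.] [ 0.554 -0.031  0.035]
vial_blue 0.93 [209. 220.] [0.482 0.083 0.035]
vial_white 0.7 [439. 105.] [ 0.637 -0.063  0.035]
vial_black 0.71 [161.  58.] [0.598 0.154 0.035]
hub 0.74 [270. 144.] [0.574 0.062 0.123]
spoke0 0.78 [115. 179.] [0.531 0.133 0.123]
spoke0 0.71 [301. 278.] [0.506 0.018 0.123]
```

View pics/w4.png

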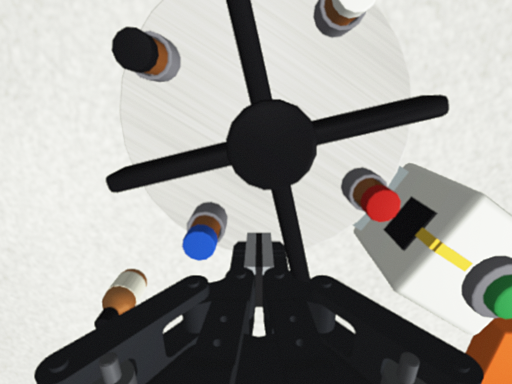

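The red cap at (381,204) now stands in line with the window and stripe. The measured position, (0.554,-0.031), matches the read spot. I'll back off the spoke, lift, and move over the button.

Emit:
{"api": "jog_arm", "payload": {"motion": [[0,0,0,0,-5,0,0],[0,0,0,1,-10,0,0],[0,0,0,1,-10,-50,0],[0,0,0,1,-10,-100,0],[0,0,0,-12,40,-100,0],[0,0,0,-26,90,-100,0],[0,0,0,-38,140,-100,0],[0,0,0,-44,168,-100,0],[0,0,0,-44,168,-100,0],[0,0,0,-44,168,-100,0]]}}

```text
t: 14.35
eef_pos: [0.5297, -0.124, 0.2183]
tool_rot: [-0.0, 0.986, 0.166, 0.0]
contact_force: [-0.4, 0.3, 1.0]
gripper_width: -0.002
grasp_force: 0.0
```

```bash
python3 wr.py w5
cat > g.py <<'E'
from tri import *
P=[bot.read_camera(c) for c in("scene","side")]
for n in("vial_red","vial_blue","vial_black","vial_white","read_spot"):
    for p in P:
        r=bot.tip_of(n,p)
        if r: print(n,round(r[0]["score"],2),np.round(onplane(p,r[0]["xy"],Z[n]),4))
cv2.imwrite("pics/s2.png",cv2.resize(P[1]["pixels"][120:280,150:350,::-1],(800,640))[:600])
E
python3 g.py
```

```text
14.35 [ 0.5297 -0.124   0.2183] [-3.000e-04  9.862e-01  1.658e-01  0.000e+00] [-0.4  0.3  1. ]
vial_red 0.88 [190. 123.] [ 0.556 -0.031  0.035]
vial_blue 0.93 [ 84. 156.] [0.477 0.082 0.035]
vial_black 0.65 [361. 267.] [ 0.446 -0.302  0.035]
hub 0.87 [62. 74.] [0.574 0.062 0.123]
spoke0 0.75 [102. 167.] [0.507 0.017 0.123]
spoke0 0.58 [158.  44.] [ 0.62  -0.009  0.123]
read_button_top 0.91 [264. 187.] [ 0.534 -0.127  0.117]
vial_red 0.44 [ 0.5497 -0.0285  0.035 ]
vial_red 0.43 [ 0.5541 -0.0236  0.035 ]
vial_blue 0.44 [0.4855 0.0796 0.035 ]
vial_blue 0.68 [0.4847 0.071  0.035 ]
vial_black 0.42 [0.5993 0.157  0.035 ]
vial_black 0.51 [0.5889 0.1595 0.035 ]
vial_white 0.59 [0.6641 0.05   0.035 ]
vial_white 0.45 [0.669 0.051 0.035]
read_spot 0.66 [ 0.5568 -0.0291  0.06  ]
read_spot 0.8 [ 0.5737 -0.0582  0.06  ]
```

View pics/w5.png

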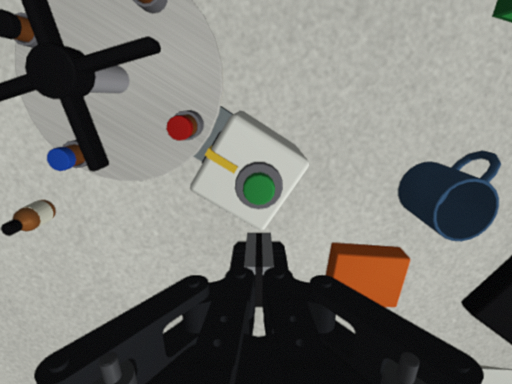

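View pics/s2.png

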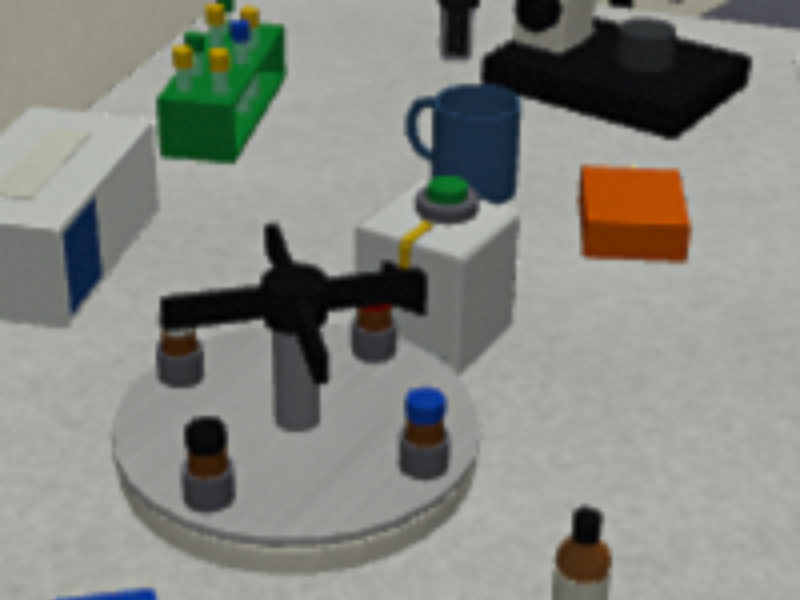

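Both views show the red vial in front of the window: the red cap at (181,127) lines up with the stripe at (222,161), and the button is at (259,187) in the wrist picture. I'll press in small steps.

Emit:
{"api": "jog_arm", "payload": {"motion": [[0,0,0,1,2,50,0],[0,0,0,1,2,90,0],[0,0,0,1,2,97,0],[0,0,0,1,2,100,0],[0,0,0,1,2,102,0],[0,0,0,1,2,103,0],[0,0,0,1,2,103,0]]}}

```text
t: 16.27
eef_pos: [0.5321, -0.127, 0.1163]
tool_rot: [0.0, 0.986, 0.165, 0.001]
contact_force: [-0.8, 1.0, 4.7]
gripper_width: -0.003
grasp_force: 2.4
```

Emit:
{"api": "jog_arm", "payload": {"motion": [[0,0,0,0,0,1,0],[0,0,0,0,0,2,0],[0,0,0,0,0,3,0],[0,0,0,0,0,3,0]]}}

```text
t: 16.77
eef_pos: [0.5322, -0.127, 0.1156]
tool_rot: [0.001, 0.986, 0.165, 0.001]
contact_force: [-10.9, 1.3, 29.7]
gripper_width: 0.002
grasp_force: 15.0
```

Emit:
{"api": "jog_arm", "payload": {"motion": [[0,0,0,0,0,-3,0],[0,0,0,0,0,-5,0],[0,0,0,0,0,-5,0]]}}

```text
t: 17.15
eef_pos: [0.532, -0.127, 0.1177]
tool_rot: [0.0, 0.986, 0.165, 0.001]
contact_force: [0.2, -0.5, 3.7]
gripper_width: -0.004
grasp_force: 1.9
```

Emit:
{"api": "jog_arm", "payload": {"motion": [[0,0,0,0,0,-20,0],[0,0,0,0,0,-60,0],[0,0,0,0,0,-100,0],[0,0,0,0,0,-100,0],[0,0,0,0,0,-100,0]]}}

```text
t: 17.77
eef_pos: [0.5308, -0.127, 0.2164]
tool_rot: [-0.0, 0.986, 0.165, -0.001]
contact_force: [-1.0, -0.3, -0.1]
gripper_width: 0.003
grasp_force: 0.0
```

```bash
python3 wr.py w6; sed -i 's/s2/s3/' g.py; python3 g.py
```

```text
17.775 [ 0.5308 -0.127   0.2164] [-1.000e-04  9.863e-01  1.651e-01 -5.000e-04] [-1.  -0.3 -0.1]
vial_red 0.96 [185. 124.] [ 0.555 -0.029  0.035]
vial_blue 0.94 [ 79. 152.] [0.482 0.085 0.035]
vial_black 0.92 [31. 32.] [0.596 0.157 0.035]
hub 0.82 [56. 76.] [0.572 0.063 0.123]
spoke0 0.79 [152.  43.] [ 0.62  -0.008  0.123]
read_button_top 0.67 [256. 192.] [ 0.53  -0.125  0.117]
vial_red 0.5 [ 0.5539 -0.0294  0.035 ]
vial_red 0.61 [ 0.5521 -0.0324  0.035 ]
vial_blue 0.56 [0.569  0.1237 0.035 ]
vial_blue 0.52 [ 0.558 -0.136  0.035]
vial_black 0.65 [0.597  0.1551 0.035 ]
vial_black 0.7 [0.5928 0.1629 0.035 ]
vial_white 0.59 [0.6605 0.0452 0.035 ]
vial_white 0.61 [0.6645 0.0346 0.035 ]
read_spot 0.63 [ 0.5601 -0.0212  0.06  ]
read_spot 0.62 [ 0.5567 -0.0368  0.06  ]
```

View pics/w6.png

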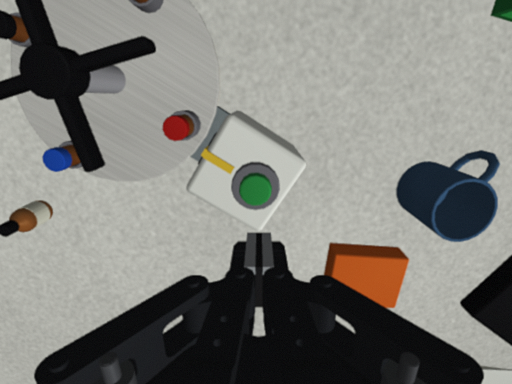

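The picture shows the red vial at (180,127), still in line with the window. The button at (256,190) is free, and the arm is clear of everything. The forces fit a full press: a hard stop at 30 N, and 3.7 N of spring force 2 mm above it.

```bash
python3 -c "from station import bot; print(bot.hand_in())"
```

```text
the job is handed in; nothing more can be done
None
```

I turned the red-capped vial to the reader's window, within about 3 mm of the read spot by the wrist camera, pressed the green button to its stop and let it come up, and handed the job in; no verdict came back.

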